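# Strap the mower battery into its charging cradle

## Robot

A 6-joint arm with a two-finger parallel gripper is mounted at the origin on the work surface. World frame = base frame: x ahead of the robot, y to its left, z up, the work surface at z = 0. Lengths are in m, angles in rad, forces in N, time in s.
With the tool pointing down it reaches from about 0.225 to 0.875 m from the base axis. Payload 3.4 kg.
Tool frame: the origin (TCP) lies on the centre line of the jaws, within the pads' length; the fingertips stand 19 mm ahead of it and the grasp point (between the pads) is the TCP (nose_length is the distance from the TCP to the fingertips, in m); z points along the fingers, y is the direction in which the jaws open and shut (so a half turn about z gives the same grasp; the last joint's range is limited). The gripper opens to 85 mm and grips with 20 to 120 N. Pads are 22 mm wide; open, the fingers measure 114 mm over their backs; the gripper's body (76 mm by 85 mm) begins 54 mm behind the grasp point. The pads swing forward as they close: fully open they stand 13 mm farther back than shut.
Start: joints at [1.151, 0.276, 1.505, -0, 1.361, -0.121], TCP at [0.169, 0.55, 0.25] pointing down, gripper open.
Joint ranges: [-2.89, 2.89], [-0.75, 2.08], [0.22, 2.7], [-1.18, 4.32], [0.11, 2.71], [-2.7, 2.7]. Speed limits (rad/s): [2.57, 2.57, 3.14, 3.14, 3.14, 3.14].

## Interface

Orientations are given as a unit quaternion [w, x, y, z].
In Python, from rig import * gives the robot as it stands.
- The arm moves only by the shell command python3 -m jog 'ROWS' [OPENING] [FORCE]. ROWS is JSON, one flat list of numbers, 6 for each row, row after row: the shift along the tool's x, y, z in mm, then the turn, a rotation vector about the tool's x, y, z in degrees. In form: [tx, ty, tz, wx, wy, wz, tx, ty, tz, wx, wy, wz, ...]. A call has 1 to 10 rows; each row is the pose to reach, as a shift and turn from the pose commanded when the call began, along the tool's axes at that moment; what a row does not reach only later rows make up. A row lasts 1/8 s, in which the tool goes at most 62.5 mm and 10.7 degrees, less where a joint would pass 70% of its speed; a pose out of reach is approached as far as the arm can. A call with a gripper value outside its range is refused whole. OPENING is the closure, from 0 (fully open) to 1 (shut), set as the call begins (- or left out, the last holds). The fingers move at their own pace and stop on an object; FORCE is the grip in N (left out, the last holds). Time passes only in rows, so rows that repeat a pose let the fingers close. It gives the time, the measured TCP pose, the force and the opening at its end, in the units of the state.
- get_state(): the state, without advancing time (a new reading comes with each control period).
- get_image(name): name is "scene" or "top" or "wrist"; returns a dict with "frame" (420x560x3 uint8, red, green, blue), "camera_matrix" (3x3 intrinsics, pixels), "rvec" (rotation vector, rad) and "tvec" (3), from world to camera coordinates, as OpenCV has them. Camera axes: x right, y down, z forward; pixel columns grow to the right and rows downward; lengths in m; the calibration is good to about 2 mm. The wrist camera is an equidistant fisheye: a pixel r from the principal point sees the ray r / f radians off the axis. A picture is of the moment at which its call begins. There is no depth.
- sign_off(): hands the job in, once; it reports no verdict.
The state is a dict: "clock": time; "qpos": joint angles; "qd": joint speeds; "effort": joint torques, N m; "position": TCP position; "ee_rot": TCP orientation; "contact_force": force on the tool from outside, world axes, zero at the start; "moment": the same for the moment, N m; "width": finger opening in m.
Only numpy, scipy, OpenCV 4.12 (cv2) and the standard library are available. Lean on these libraries where they do the work, as an engineer would, in place of code of your own. Each camera call takes 0.05 s, during which the arm holds its last target.

## Task

Secure the mower battery in its cradle: with a finger, push the swing strap round over the battery until it meets its stop, and then push the cam lever fully down so that the rubber foot clamps the battery. Keep the lever up until the strap is over, do it all by pushing (do not lift or shift the battery), leave the other things on the bench where they are, and finish clear of everything.

Things in the scene. Friction and masses are not known exactly. Their poses are not given: they have to be found in the camera images.
- cradle: Dark steel battery cradle fixed to the bench: base plate 200 x 150 x 8 mm with a low tray edge 24 mm above the bench. Origin on the bench under the centre of the battery's place; its x axis points from there to the strap's pivot post, which stands 85 mm along +x; z up. Terminals of the battery are on its -x side.
- strap (a joint): Angle of the aluminium swing strap about its upright pivot, rad: 0 = over the battery against its stop (strap pointing along the cradle's -x), growing as it swings out towards the cradle's +y side, up to 1.7. Stiff with friction: about 1.2 N pushed at strap_end; it stays where it is left.
- cam_lever (a joint): Angle of the cam lever, rad: 0 = up (the lever leans 1.2 rad above level, towards the pivot post), 1.2 = fully down, lying level above the strap and pointing at the pivot post. Friction holds it where it is left; about 4 to 6 N at its tip pushes it down. Going down it lowers the rubber foot by 8 mm, which reaches the battery's top after about 5 mm.
- strap_pivot (a point): Point on the strap's upright pivot axis, half-way up the strap's thickness.
- strap_end (a point): Point in the middle of the strap, 140 mm from the pivot axis, near its free end. The strap is a level bar 28 mm wide, 16 mm thick (underside 122 mm, top 138 mm above the bench), and ends 166 mm from the pivot axis. The bar here is bare: its upright sides can be pushed. The battery's terminals reach 114 mm above the bench.
- lever_hinge (a point): Middle of the cam lever's hinge pin, on top of the strap 85 mm from the pivot axis, 158 mm above the bench. The pin is level and square to the strap; the cheeks beside it reach 164 mm above the bench and 13 mm either way along the strap.
- lever_tip (a point): Middle of the cam lever's far end, 90 mm from its hinge pin. The lever is a straight steel bar 14 mm wide and 12 mm thick with a black end cap 20 mm wide, 16 mm thick, covering the last 20 mm; it moves in the upright plane through the strap.
- battery: Mower battery, grey case and black top, 71 mm (x) by 114 mm (y), 96 mm tall, with two terminals 10 mm higher, 2.2 kg, standing loose in the cradle (its top 104 mm above the bench). Origin at the centre of its underside.
- clamp_foot: Black rubber foot, 30 mm across and 8 mm thick, under the strap, straight below the lever's hinge pin. Origin at the centre of its underside; 5 mm above the battery's top while the lever is up.
- wrench: Bystander, to be left alone: steel open-end wrench, 150 mm, lying beside the cradle.
- socket: Bystander, to be left alone: deep steel socket, 24 mm across and 60 mm tall, standing beside the cradle; origin at its underside.
- parts_cup: Bystander, to be left alone: small metal cup, 68 mm across and 45 mm tall, standing beside the cradle; origin at its underside.
- grease_jar: Bystander, to be left alone: jar 68 mm across and 70 mm tall; origin at its underside.
- spray_can: Bystander, to be left alone: can 60 mm across and 180 mm tall; origin at its underside.
- screwdriver: Bystander, to be left alone: screwdriver 200 mm long, lying on the bench.
- filter_box: Bystander, to be left alone: cardboard box, 90 x 90 x 80 mm; origin at its underside.
Things that resemble listed ones, but are neither listed nor needed, are in the scene too. Leave any green or yellow look-alike of the battery alone.

How it is judged:
By the outcome, as a careful person would: the job done as asked, in the order asked, and still so for the second after the job is handed in, with the robot touching nothing.
It also fails if it takes over 51 s, if anything falls off the work surface, if the arm or the gripper's body presses on something with over 40 N, if the wrist force passes 120 N, or if a joint passes its speed limit or range.

## Working session

There is one attempt and no reset: what is moved stays moved. The work goes in short steps, Python scripts to look and compute and a shell command to move; the robot and the scene stay as the last step left them, time stands still between calls to the robot, and variables do not carry over. Pictures are saved under pics/ and viewed, and the job is handed in when it is done.

```bash
ls; mkdir -p pics
cat > h.py <<'E'
from rig import *
import numpy as np, cv2
def snap(n,f):
    d=get_image(n); cv2.imwrite(f'pics/{f}.png',cv2.cvtColor(d['frame'],cv2.COLOR_RGB2BGR)); np.savez(f'pics/{f}.npz',**{k:np.array(v) for k,v in d.items()}); return d
def ray(f,u,v):
    d=np.load(f'pics/{f}.npz'); R=cv2.Rodrigues(d['rvec'])[0]; t=d['tvec'].ravel()
    r=np.linalg.inv(d['camera_matrix'])@[u,v,1]
    return -R.T@t, R.T@r
def onz(f,u,v,z):
    c,r=ray(f,u,v); return c+r*(z-c[2])/r[2]
def two(f1,p1,f2,p2):
    c1,r1=ray(f1,*p1);c2,r2=ray(f2,*p2)
    s=np.linalg.lstsq(np.c_[r1,-r2],c2-c1,rcond=None)[0]
    a=c1+s[0]*r1;b=c2+s[1]*r2
    return (a+b)/2,np.linalg.norm(a-b)
def proj(f,P):
    d=np.load(f'pics/{f}.npz'); return cv2.projectPoints(np.array(P,float).reshape(-1,1,3),d['rvec'],d['tvec'],d['camera_matrix'],None)[0].reshape(-1,2)
E
python3 - <<'E'
from h import *
for n in ['scene','top','wrist']: snap(n,n+'0')
print(get_state())
E
```

```text
pics
{'clock': 0.15, 'qpos': array([ 1.15102090e+00,  2.76482276e-01,  1.50587813e+00, -1.44647092e-05,
        1.36068140e+00, -1.21025648e-01]), 'qd': array([-0.00076754, -0.00129948, -0.00367956, -0.00021012,  0.00194692,
        0.00030726]), 'effort': array([ 2.74887680e-04, -4.17147088e+01, -2.46033651e+01, -2.51085285e-04,
        7.74122542e-03,  1.78646133e-05]), 'position': array([0.16910675, 0.54917713, 0.24960556]), 'ee_rot': array([-1.86732093e-04,  1.48818478e-01,  9.88864266e-01, -7.00138441e-04]), 'contact_force': array([-0.26557062,  0.07685772,  0.04627591]), 'moment': array([0.00817407, 0.01759514, 0.01749905]), 'width': 0.08550107267379248}
```

View pics/scene0.png

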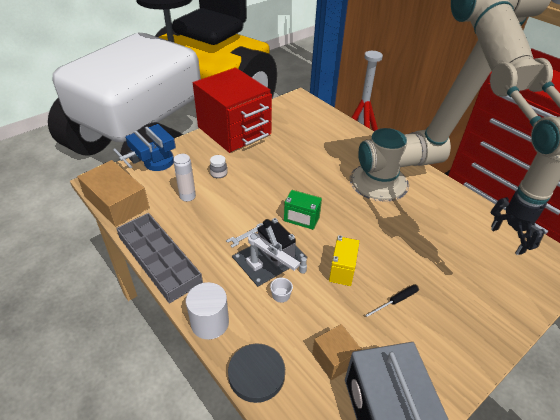

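View pics/top0.png

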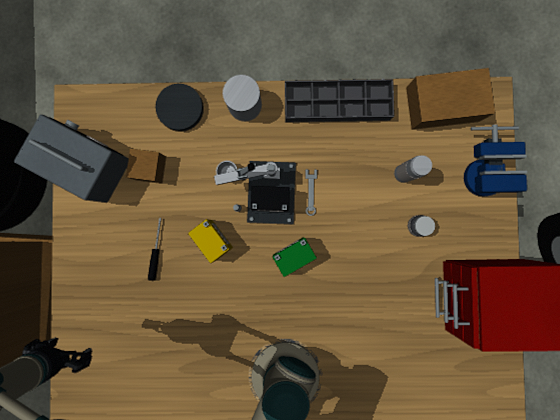

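View pics/wrist0.png

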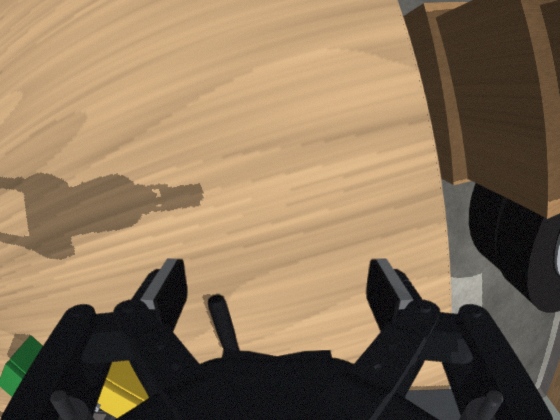

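The cradle is at about (272,192) in top, with the black battery on it and the strap swung out to the left at about (240,172), over the parts cup. I'll enlarge that area in both views.

Run:
```python
from h import *
a=cv2.imread('pics/top0.png')[140:240,200:340]; cv2.imwrite('pics/tc.png',cv2.resize(a,None,fx=5.7,fy=5.7,interpolation=2))
a=cv2.imread('pics/scene0.png')[205:315,220:330]; cv2.imwrite('pics/sc.png',cv2.resize(a,None,fx=5.4,fy=5.4,interpolation=2))
```

```text
(no output)
```

View pics/tc.png

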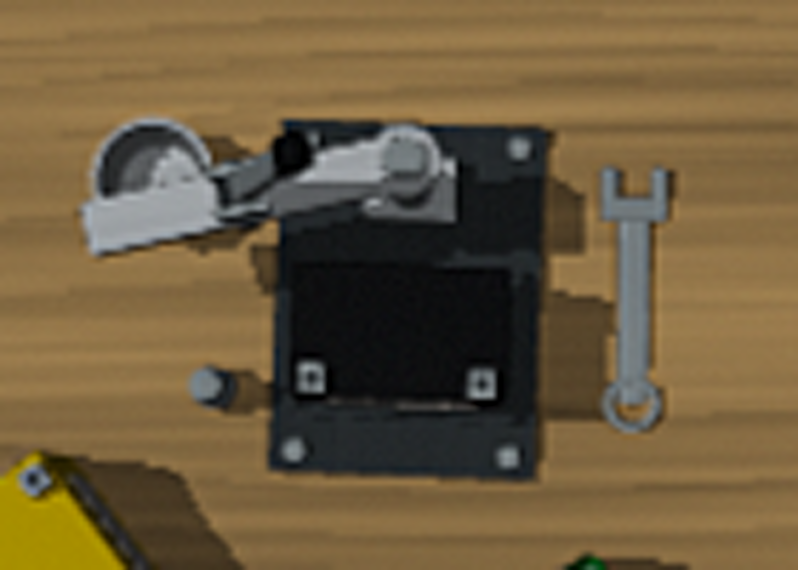

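View pics/sc.png

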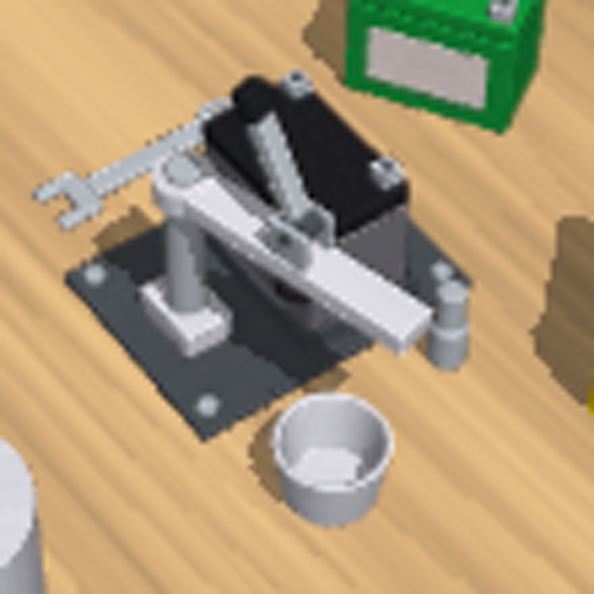

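Run:
```python
from h import *
T=lambda x,y,z: onz('top0',200+(x+.5)/5.7-.5,140+(y+.5)/5.7-.5,z)
print('cam',ray('top0',280,210)[0])
print('plate',[T(*p,.008).round(4)[:2] for p in [(284,120),(550,128),(538,480),(270,470)]])
print('bat',[T(*p,.104).round(4)[:2] for p in [(293,263),(512,267),(507,402),(290,398)]])
print('term',[T(*p,.114).round(4)[:2] for p in [(311,378),(482,383)]])
print('pivot',T(410,160,.145), 'strapend corners',[T(*p,.138).round(4)[:2] for p in [(83,205),(95,254)]])
print('hub', [T(*p,.138).round(4)[:2] for p in [(405,125),(440,165)]])
S=lambda x,y:(220+(x+.5)/5.4-.5,205+(y+.5)/5.4-.5)
Tp=lambda x,y:(200+(x+.5)/5.7-.5,140+(y+.5)/5.7-.5)
print('end corners two', two('top0',Tp(95,254),'scene0',S(434,315)), two('top0',Tp(83,205),'scene0',S(402,345)))
print('piv top two',two('top0',Tp(408,155),'scene0',S(180,168)))
print('lever tip two',two('top0',Tp(292,152),'scene0',S(253,98)))
print('socket top',T(207,385,.06),'cup rim',T(152,170,.045))
```

```text
cam [4.73780819e-01 5.64292645e-04 1.29176413e+00]
plate [array([0.6819, 0.106 ]), array([ 0.6752, -0.0442]), array([ 0.4767, -0.0347]), array([0.4841, 0.1157])]
bat [array([0.5912, 0.0941]), array([ 0.5875, -0.0201]), array([ 0.5172, -0.0165]), array([0.5207, 0.0963])]
term [array([0.5305, 0.0846]), array([ 0.5268, -0.0037])]
pivot [0.63844452 0.03133449 0.145     ] strapend corners [array([0.6188, 0.198 ]), array([0.5937, 0.192 ])]
hub [array([0.6574, 0.0339]), array([0.6367, 0.0163])]
end corners two (array([0.5940031 , 0.19349974, 0.13128814]), np.float64(0.0011693825955621994)) (array([0.6199726 , 0.19883736, 0.13117798]), np.float64(0.0008646124332654331))
piv top two (array([0.64150879, 0.03235158, 0.14186482]), np.float64(0.00015171083528155974))
lever tip two (array([0.63048083, 0.08388312, 0.23265091]), np.float64(0.00026576067648162167))
socket top [0.53001959 0.1446726  0.06      ] cup rim [0.64927231 0.17579803 0.045     ]
```

```bash
python3 -c "
import rig; print([n for n in dir(rig) if n[0]!='_']); print(getattr(rig,'nose_length',None))"
python3 - <<'E'
from h import *
from scipy.spatial.transform import Rotation as Ro
s=get_state(); q=s['ee_rot']; R=Ro.from_quat([q[1],q[2],q[3],q[0]]).as_matrix()
print(R.round(3))
g=np.array([.690,.190,.25]); print((R.T@(g-s['position'])*1000).round(1))
a=np.arctan2(R[1,0],R[0,0]); print(np.degrees(a), np.degrees(-(np.pi-.045-a)))
E
```

```text
['MotionError', 'get_image', 'get_state', 'nose_length', 'sign_off']
0.019
[[-0.956  0.294 -0.001]
 [ 0.294  0.956 -0.001]
 [ 0.    -0.001 -1.   ]]
[-6.035e+02 -1.900e+02 -2.000e-01]
162.88306519243855 -14.538624729472751
```

```bash
python3 -m jog '[-30,-10,-20,0,0,-2,-80,-25,-40,0,0,-4,-135,-43,-50,0,0,-6,-190,-60,-50,0,0,-8,-245,-78,-50,0,0,-10,-300,-95,-50,0,0,-12,-355,-112,-50,0,0,-14,-410,-130,-50,0,0,-14.5,-465,-147,-50,0,0,-14.5,-520,-164,-50,0,0,-14.5]' 1 30; python3 -c "
from h import *
snap('wrist','w1');print(get_state()['qpos'])"
```

```text
clock: 1.4
position: [0.6192, 0.2385, 0.2999]
ee_rot: [-0.0, 0.023, 1.0, 0.0]
contact_force: [-0.1, 0.6, -0.3]
width: -0.0002
[ 0.2556726   0.39807408  1.20302586 -0.00669356  1.53617154 -1.26378808]
```

View pics/w1.png

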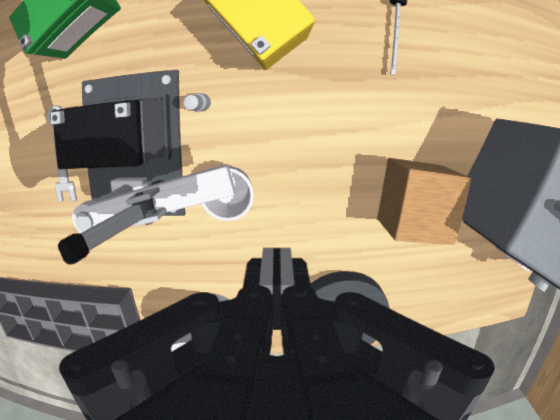

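```bash
cat > plan.py <<'E'
from h import *
from scipy.spatial.transform import Rotation as Ro
P=np.array([.640,.0335]); yaw=-.045; HY=.015; S=.150
ex=np.array([np.cos(yaw),np.sin(yaw)]); ey=np.array([-ex[1],ex[0]])
def centre(th,gap=0,s=S):
    f=np.pi+yaw-th; d=np.array([np.cos(f),np.sin(f)]); n=np.array([d[1],-d[0]])
    return P+s*d+(.014+gap)*n+.011*ex+HY*ey
def R():
    q=get_state()['ee_rot']; return Ro.from_quat([q[1],q[2],q[3],q[0]]).as_matrix()
def rel(x,y,z,p0=None):
    p0=get_state()['position'] if p0 is None else p0
    return (R().T@(np.array([x,y,z])-p0)*1000).round(1)
E
python3 - <<'E'
from plan import *
a=np.degrees(np.arctan2(R()[1,0],R()[0,0])); print('yaw err',a-(180+np.degrees(yaw)))
c=centre(1.33,.02); print(c,rel(*c,.2), rel(*c,.145))
E
```

```text
yaw err -0.34966536967624506
[0.65583184 0.20173856] [-30.7 -29.2  99. ] [-30.3 -28.9 154. ]
```

```bash
python3 -m jog '[-16,-15,0,0,0,0,-31,-29,10,0,0,0,-31,-29,40,0,0,0,-31,-29,70,0,0,0,-31,-29,100,0,0,0,-31,-29,125,0,0,0,-31,-29,145,0,0,0,-31,-29,154,0,0,0,-31,-29,154,0,0,0]'; python3 -c "
from h import *
snap('wrist','w2');snap('scene','s2');snap('top','t2')
a=cv2.imread('pics/s2.png')[190:315,210:340]; cv2.imwrite('pics/sc2.png',cv2.resize(a,None,fx=4.6,fy=4.6,interpolation=2))"
```

```text
clock: 2.58
position: [0.6471, 0.2095, 0.1458]
ee_rot: [-0.001, 0.023, 1.0, -0.0]
contact_force: [-0.4, -0.8, 0.9]
width: -0.0002
```

View pics/w2.png

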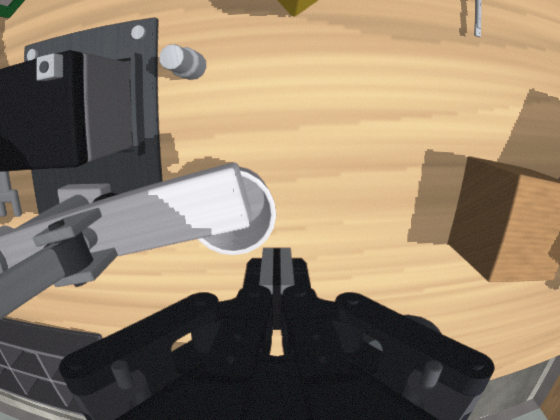

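View pics/sc2.png

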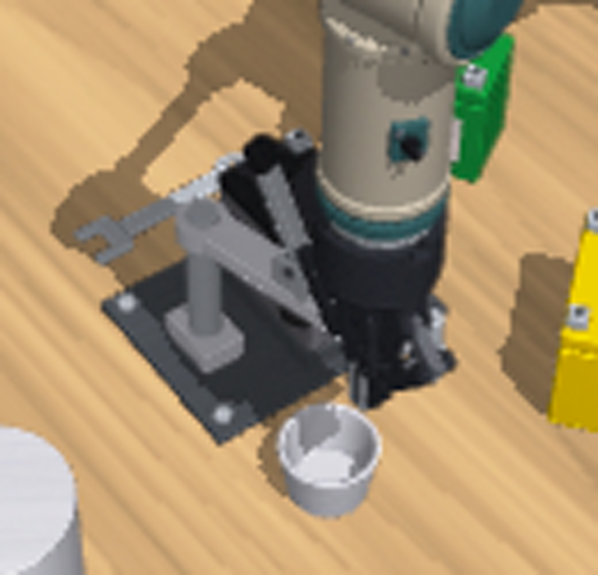

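Run:
```python
from plan import *
p=get_state()['position']; print(p)
print(rel(*centre(1.33,.018),.145)); 
for th in [1.33,1.25,1.15,1.05,.95,.85,.75,.65,.55,.45,.35,.25,.15,.1,.05,0,-.03]: print(th,rel(*centre(th),.145))
```

```text
[0.64820621 0.20958635 0.14744025]
[-6.  -8.   2.4]
1.33 [ 11.5 -12.3   2.4]
1.25 [ 23.3 -14.5   2.4]
1.15 [ 37.8 -18.7   2.4]
1.05 [ 51.8 -24.2   2.3]
0.95 [ 65.1 -31.2   2.3]
0.85 [ 77.7 -39.4   2.3]
0.75 [ 89.5 -48.8   2.2]
0.65 [100.2 -59.4   2.2]
0.55 [109.8 -71.    2.2]
0.45 [118.2 -83.5   2.1]
0.35 [125.3 -96.8   2.1]
0.25 [ 131.1 -110.7    2.1]
0.15 [ 135.4 -125.1    2.1]
0.1 [ 137.1 -132.4    2.1]
0.05 [ 138.3 -139.9    2.1]
0 [ 139.2 -147.3    2.1]
-0.03 [ 139.6 -151.9    2.1]
```

```bash
python3 -m jog '[-6,-8,3,0,0,0,-2,-10,3,0,0,0,4,-11,3,0,0,0,11,-12,3,0,0,0,17,-13,3,0,0,0,23,-14,3,0,0,0,30,-16,3,0,0,0,38,-19,3,0,0,0,45,-21,3,0,0,0,52,-24,3,0,0,0]'; python3 -c "
from h import *
snap('wrist','w3');print(get_state()['position'],get_state()['contact_force'])"
```

```text
clock: 3.98
position: [0.5941, 0.1877, 0.1434]
ee_rot: [0.0, 0.023, 1.0, 0.0]
contact_force: [1.1, 0.9, 0.6]
width: 0.0003
[0.5929066  0.18725982 0.14337907] [ 0.96896221 -0.09383378  0.39267452]
```

View pics/w3.png

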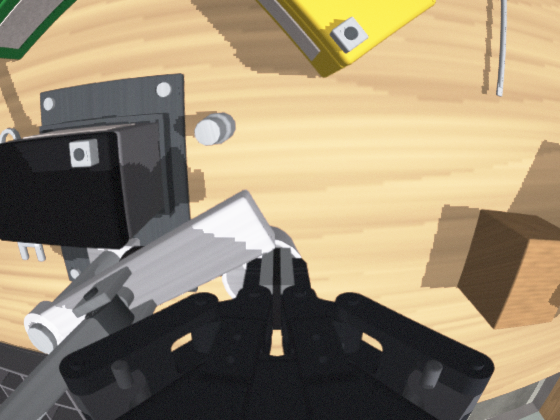

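Run:
```python
from plan import *
p=get_state()['position']; print(p)
for th in [.98,.9,.8,.7,.6,.5,.4,.3,.2,.1,.05,0,-.03]: print(th,rel(*centre(th,s=.144),.145))
```

```text
[0.5929066  0.18725982 0.14337907]
0.98 [ 3.6 -9.1 -1.6]
0.9 [ 13.6 -15.   -1.6]
0.8 [ 25.3 -23.4  -1.6]
0.7 [ 36.1 -33.   -1.6]
0.6 [ 46.  -43.7  -1.5]
0.5 [ 54.7 -55.2  -1.5]
0.4 [ 62.2 -67.6  -1.5]
0.3 [ 68.4 -80.6  -1.5]
0.2 [ 73.3 -94.2  -1.5]
0.1 [  76.9 -108.2   -1.5]
0.05 [  78.1 -115.4   -1.4]
0 [  79.  -122.5   -1.4]
-0.03 [  79.3 -126.9   -1.4]
```

```bash
python3 -m jog '[4,-8,0,0,0,0,14,-15,0,0,0,0,25,-23,0,0,0,0,36,-33,0,0,0,0,46,-44,0,0,0,0,55,-55,0,0,0,0,62,-68,0,0,0,0,68,-81,0,0,0,0,71,-88,0,0,0,0,73,-94,0,0,0,0]'; python3 -c "
from h import *
snap('wrist','w4');print(get_state()['position'],get_state()['contact_force'])"
```

```text
clock: 5.28
position: [0.5172, 0.0966, 0.1433]
ee_rot: [-0.0, 0.023, 1.0, 0.0]
contact_force: [-0.7, 1.4, 0.1]
width: 0.0001
[0.51697313 0.09598895 0.14325367] [-0.07737267 -0.15912562 -0.02617942]
```

View pics/w4.png

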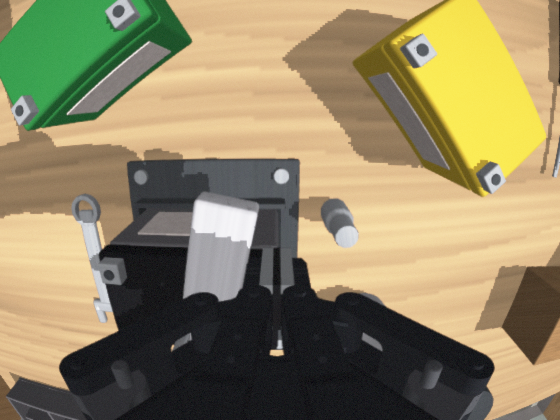

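```bash
python3 -m jog '[2,-6,0,0,0,0,3,-12,0,0,0,0,4,-17,0,0,0,0,5,-21,0,0,0,0,5,-24,0,0,0,0,5,-26,0,0,0,0,5,-27,0,0,0,0]'; python3 -c "
from plan import *
snap('wrist','w5');p=get_state()['position'];print(p,get_state()['contact_force'],centre(0,s=.144))"
```

```text
clock: 6.2
position: [0.5111, 0.0704, 0.1433]
ee_rot: [-0.0, 0.023, 1.0, 0.0]
contact_force: [-0.4, 1.9, 0.0]
width: 0.0003
[0.51107659 0.07026353 0.1432461 ] [-0.79425071 -0.18993375 -0.05522544] [0.5084392  0.06845362]
```

View pics/w5.png

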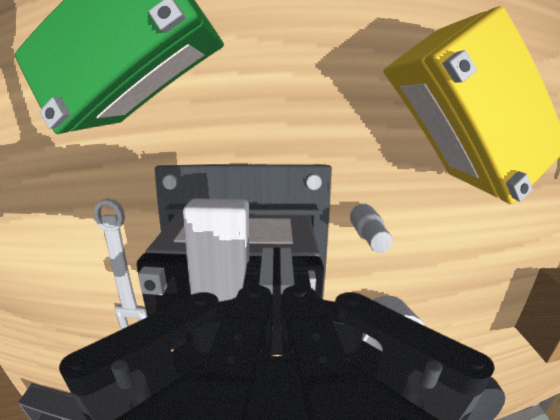

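```bash
python3 -m jog '[0,-1,0,0,0,0,0,-2,0,0,0,0,0,-3,0,0,0,0,0,-4,0,0,0,0]';  python3 -m jog '[0,-1,0,0,0,0,0,-2,0,0,0,0,0,-3,0,0,0,0]'
```

```text
clock: 6.75
position: [0.511, 0.0678, 0.1433]
ee_rot: [0.0, 0.023, 1.0, 0.002]
contact_force: [-0.7, 8.1, -0.1]
width: 0.0002
clock: 7.12
position: [0.511, 0.0675, 0.1434]
ee_rot: [0.0, 0.024, 1.0, 0.004]
contact_force: [0.0, 14.6, -0.2]
width: -0.0001
```

The strap has met its stop: the force climbed to 14.6 N with no further motion. I'll back off, rise and look.

```bash
python3 -m jog '[0,12,0,0,0,0,2,30,0,0,0,0,4,45,0,0,0,0,5,50,-30,0,0,0,5,50,-70,0,0,0,5,50,-115,0,0,0,5,50,-150,0,0,0,5,50,-170,0,0,0,5,50,-170,0,0,0]'; python3 -c "
from plan import *
snap('wrist','w6');snap('top','t6');snap('scene','s6');print(get_state()['position'])
a=cv2.imread('pics/s6.png')[190:315,210:340]; b=cv2.imread('pics/t6.png')[140:240,210:320]
z=lambda a:cv2.resize(a,(395,395),interpolation=2)
cv2.imwrite('pics/c6.png',np.hstack([z(a),z(b)]))"
```

```text
clock: 8.25
position: [0.5088, 0.1142, 0.3149]
ee_rot: [0.002, 0.023, 1.0, 0.0]
contact_force: [0.5, 0.6, -0.8]
width: 0.0001
[0.5073857  0.11382908 0.31200793]
```

View pics/c6.png

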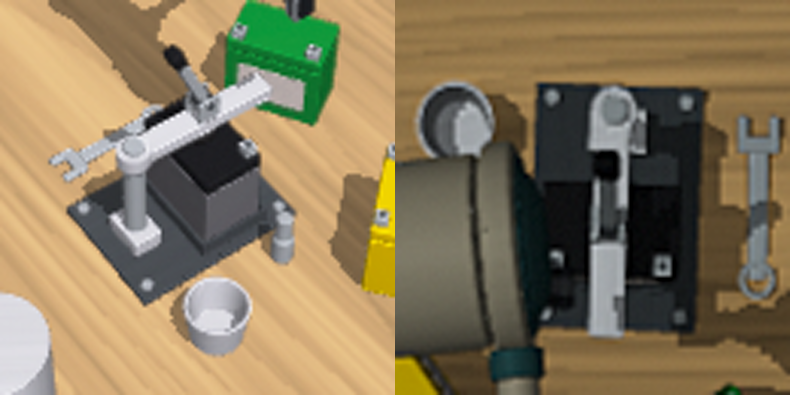

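View pics/w6.png

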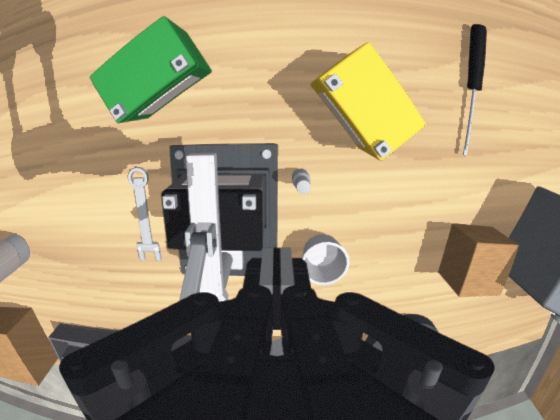

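Run:
```python
from plan import *
T=lambda x,y:(210+(x-395+.5)*110/395-.5,140+(y+.5)*100/395-.5)
S=lambda x,y:(210+(x+.5)*130/395-.5,190+(y+.5)*125/395-.5)
a=onz('t6',*T(607,336),.130)[:2]; print('end',a,'pivot',onz('t6',*T(614,105),.142)[:2])
print(np.arctan2(*(a-P)[::-1])-np.pi)
print('tip',two('t6',T(606,163),'s6',S(173,55)))
print('pred end',P-.166*ex,'hinge',P-.085*ex,'tip',P-.0524*ex)
```

```text
end [0.47474922 0.04184497] pivot [0.64311111 0.03393662]
-0.0504559825355817
tip (array([0.591285  , 0.03677652, 0.23534595]), np.float64(0.0023637913462311957))
pred end [0.47416805 0.04096748] hinge [0.55508605 0.03732371] tip [0.58765305 0.0358572 ]
```

```bash
cat >> plan.py <<'E'
H=np.array([.555,.0375])
def lev(al,gap=0,rho=.078,t=.008):
    x=rho*np.cos(al)-(t+gap)*np.sin(al)-.011; z=.158+rho*np.sin(al)+(t+gap)*np.cos(al)+.019
    return (*(H+x*ex),z)
E
python3 - <<'E'
from plan import *
print(get_state()['position'],np.degrees(np.arctan2(R()[1,0],R()[0,0]))-180-np.degrees(yaw))
h=lev(1.2,.02); print(h,rel(*h), rel(h[0],h[1],.32)); h=np.array(h)
for a in [1.2,1.1,1,.9,.8,.7,.6,.5,.4,.3,.2,.1,.05,0,-.03]: print(a,rel(*lev(a),p0=h))
E
```

```text
[0.5073857  0.11382908 0.31200793] -0.02057438268040901
(np.float64(0.5461757525373943), np.float64(0.03789735938962161), np.float64(0.25984506583079053)) [-42.3 -74.1  52.1] [-42.2 -74.1  -8.1]
1.2 [-18.7   0.    7.2]
1.1 [-26.1   0.    9.6]
1 [-33.3   0.   12.8]
0.9 [-40.1   0.   16.7]
0.8 [-46.5   0.   21.2]
0.7 [-52.4   0.   26.4]
0.6 [-57.8   0.   32.1]
0.5 [-62.5   0.   38.3]
0.4 [-66.7   0.   45. ]
0.3 [-70.1   0.   52. ]
0.2 [-72.8   0.1  59.3]
0.1 [-74.8   0.1  66.9]
0.05 [-75.5   0.1  70.8]
0 [-76.    0.1  74.7]
-0.03 [-76.2   0.1  77. ]
```

```bash
python3 -m jog '[-15,-25,0,0,0,0,-30,-50,0,0,0,0,-42,-74,0,0,0,0,-42,-74,15,0,0,0,-42,-74,30,0,0,0,-42,-74,45,0,0,0,-42,-74,52,0,0,0,-42,-74,52,0,0,0]'; python3 -c "
from plan import *
snap('wrist','w7');snap('scene','s7');p=get_state()['position'];print(p,lev(1.2,.02))
a=cv2.imread('pics/s7.png')[170:300,200:340]; cv2.imwrite('pics/c7.png',cv2.resize(a,None,fx=4,fy=4,interpolation=2))"
```

```text
clock: 9.4
position: [0.5462, 0.0382, 0.2607]
ee_rot: [-0.001, 0.023, 1.0, 0.0]
contact_force: [0.1, -0.6, -0.8]
width: -0.0001
[0.54691374 0.03802999 0.26173477] (np.float64(0.5461757525373943), np.float64(0.03789735938962161), np.float64(0.25984506583079053))
```

View pics/c7.png

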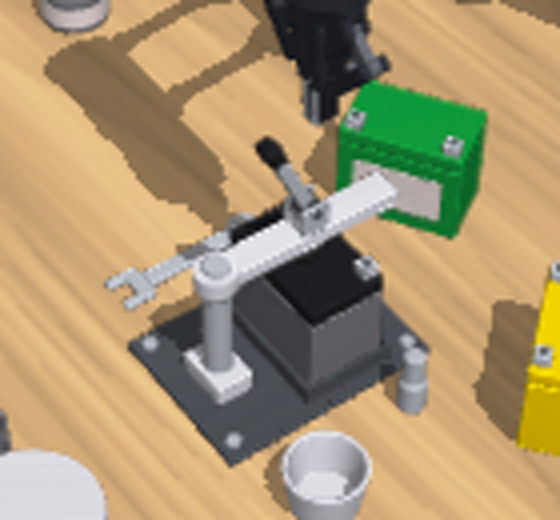

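View pics/w7.png

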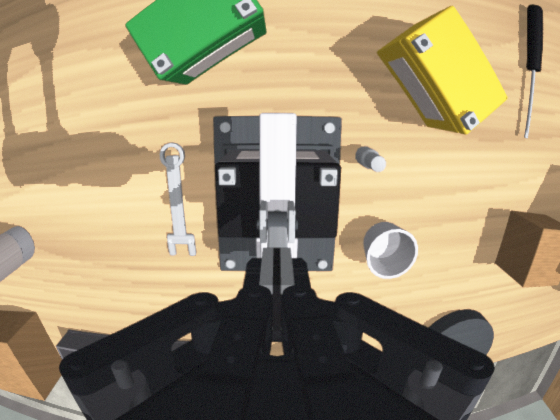

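Run:
```python
from plan import *
p=get_state()['position']
for q in [[p[0],p[1],p[2]-.019],[*(H+.0326*ex),.242],[*H,.158]]:
    print((proj('s7',q)[0]-[200,170])*4)
```

```text
[316.1068493  116.48240478]
[271.41210717 139.084599  ]
[305.04167182 201.24300524]
```

```bash
python3 -m jog '[-9,0,6,0,0,0,-18,0,9,0,0,0,-26,0,11,0,0,0,-33,0,14,0,0,0,-40,0,18,0,0,0,-46,0,22,0,0,0,-52,0,27,0,0,0]'; python3 -c "
from plan import *
snap('scene','s8');p=get_state()['position'];print(p)
a=cv2.imread('pics/s8.png')[170:300,200:340]; cv2.imwrite('pics/c8.png',cv2.resize(a,None,fx=4,fy=4,interpolation=2))"
```

```text
clock: 10.38
position: [0.5994, 0.0352, 0.2344]
ee_rot: [0.001, 0.023, 1.0, -0.0]
contact_force: [-2.1, -1.4, 3.4]
width: 0.0001
[0.60008126 0.03519215 0.23362386]
```

View pics/c8.png

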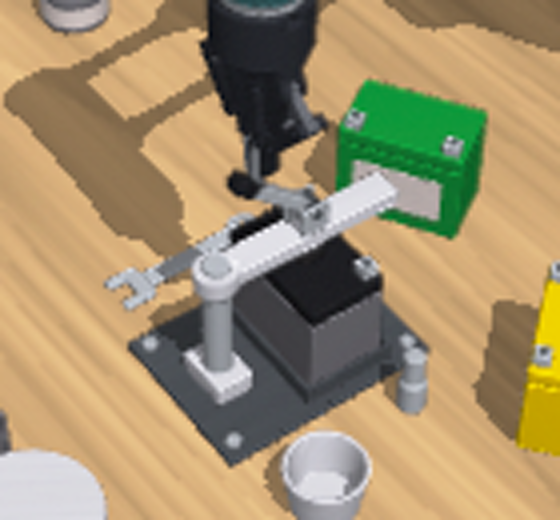

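The lever is going down under the finger, so I'll carry on along the arc.

```bash
python3 -m jog '[-6,0,6,0,0,0,-11,0,12,0,0,0,-15,0,19,0,0,0,-18,0,26,0,0,0,-21,0,33,0,0,0,-22,0,38,0,0,0,-23,0,43,0,0,0,-24,0,46,0,0,0,-24,0,48,0,0,0]'; python3 -c "
from plan import *
print(get_state()['position'],get_state()['contact_force'],lev(0))"
```

```text
clock: 11.55
position: [0.6245, 0.034, 0.1867]
ee_rot: [0.002, 0.023, 1.0, -0.0]
contact_force: [3.7, -2.1, 5.2]
width: -0.0
[0.62449987 0.03402347 0.18669205] [ 3.73565102 -2.05289781  5.24315048] (np.float64(0.6219321739468056), np.float64(0.03448601745947676), np.float64(0.185))
```

```bash
python3 -m jog '[0,0,1,0,0,0,0,0,2,0,0,0,0,0,3,0,0,0]'; python3 -m jog '[0,0,1,0,0,0,0,0,2,0,0,0]'; python3 -m jog '[0,0,1,0,0,0,0,0,2,0,0,0]'
```

```text
clock: 11.92
position: [0.6247, 0.034, 0.1848]
ee_rot: [0.003, 0.023, 1.0, -0.0]
contact_force: [1.6, -1.2, 12.1]
width: 0.0002
clock: 12.18
position: [0.6248, 0.034, 0.1846]
ee_rot: [0.003, 0.023, 1.0, -0.0]
contact_force: [-0.5, -1.6, 19.7]
width: 0.0001
clock: 12.42
position: [0.6248, 0.034, 0.1843]
ee_rot: [0.004, 0.023, 1.0, -0.0]
contact_force: [-3.3, -1.4, 26.4]
width: 0.0001
```

The lever is at its end stop: 26 N with no motion, and the fingertip at the height expected for a level lever. I'll rise straight up and away.

```bash
python3 -m jog '[0,0,-8,0,0,0,0,0,-30,0,0,0,0,0,-70,0,0,0,0,0,-115,0,0,0,0,0,-150,0,0,0,30,30,-160,0,0,0,70,75,-160,0,0,0,100,125,-160,0,0,0,120,160,-160,0,0,0,120,160,-160,0,0,0]'; python3 -m jog '[0,0,0,0,0,0,0,0,0,0,0,0]'; python3 -c "
from plan import *
snap('wrist','w9');snap('top','t9');snap('scene','s9');print(get_state()['contact_force'])
a=cv2.imread('pics/s9.png')[190:315,210:340]; b=cv2.imread('pics/t9.png')[140:240,210:320]
z=lambda a:cv2.resize(a,(395,395),interpolation=2)
cv2.imwrite('pics/c9.png',np.hstack([z(a),z(b)]))
# lever direction heights: expected projections of level tip
print((proj('s9',[*(H+.09*ex),.158])[0]-[210,190])*[395/130,395/125],(proj('s9',[*H,.158])[0]-[210,190])*[395/130,395/125])"
```

```text
clock: 13.68
position: [0.5074, 0.202, 0.338]
ee_rot: [-0.002, 0.021, 1.0, 0.0]
contact_force: [0.6, -1.1, -0.1]
width: -0.0002
clock: 13.92
position: [0.5104, 0.1987, 0.3386]
ee_rot: [-0.001, 0.024, 1.0, -0.0]
contact_force: [-0.0, -0.2, 0.2]
width: -0.0
[ 1.15681695 -0.36724164 -0.71529492]
[128.13931681 135.20960651] [201.32973148  95.78197414]
```

View pics/c9.png

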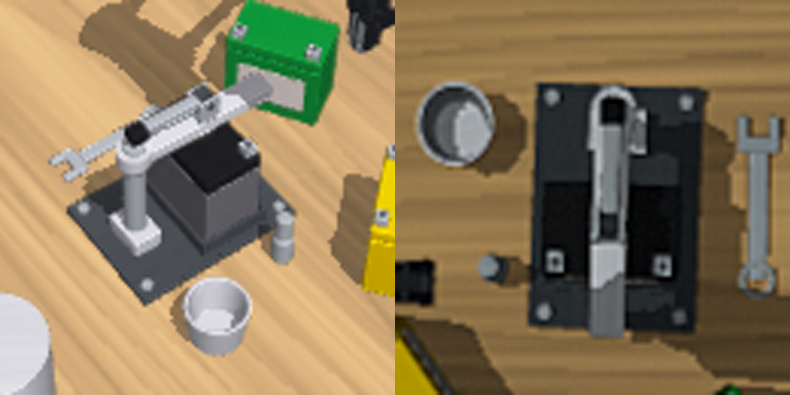

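View pics/s9.png

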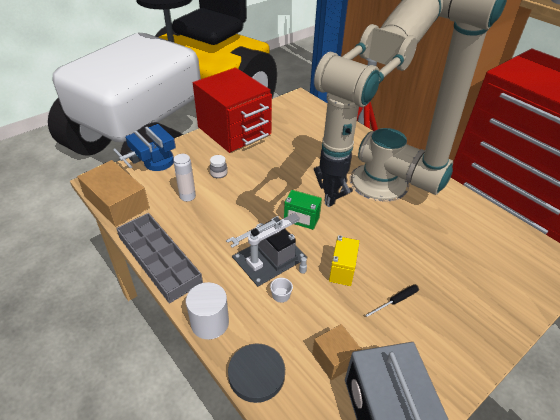

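View pics/w9.png

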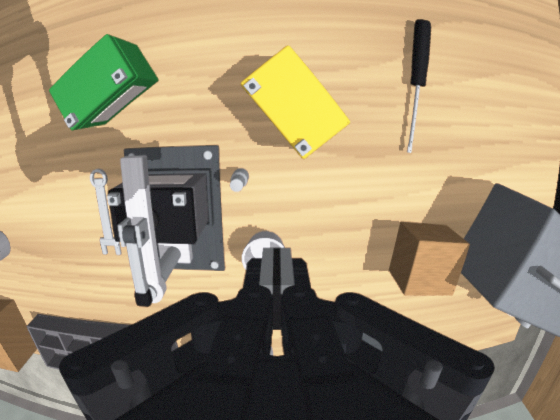

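The lever lies level over the post, with its cap at (136,132) in the left crop. The strap is over the battery, the terminals are at the same pixels as before clamping, and the bystanders are where they were.

```bash
python3 -c "
from rig import *
print(sign_off())"
```

```text
the job is handed in; nothing more can be done
None
```

The battery is clamped. With the shut fingers I pushed the strap from about 1.33 rad round over the battery, then pushed the cam lever down from behind and above. I rose clear and handed the job in at about 14 s of the 51 s allowed.

- **Strap:** it met its stop, with the pushing force rising to about 15 N and no further motion. A top-view measurement taken before the lever was pushed put it within about 0.01 rad of 0, and it looks unchanged in the last pictures.
- **Lever:** it stayed up until the strap was over. At the bottom the force rose to 26 N without motion. The fingertip was then at about 165 mm, against 166 mm expected for a level lever, and the pictures show it lying level over the post.
- **Battery and bystanders:** none show any movement in the pictures. I compared these by eye, not by measurement.
- **Clear at the end:** the tool stands well clear of the cradle, and the force reads about 1 N, which is noise.

I could not see the rubber foot touching the battery. That it clamps is inferred from the lever being fully down. No check failed or disagreed beyond a few millimetres of measurement error.

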